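Open the push-and-turn solvent bottle

TASK

Open the square solvent bottle standing in the steel holder: push its safety cap down, keep it down while you turn it anticlockwise to its stop, then lift it off and stand it, open side down, in the middle of the round steel dish, letting go only once it stands there. Work by feel and do not force the cap: no bearing down hard once it is at the bottom, no wrenching at the stop. The bottle stays seated in its holder, and the dish, the phone, the small round bottle and the screwdriver stay where they are.

Things in the scene. Friction and masses are not known exactly. Their poses are not given: they have to be found in the camera images.
- cap: Black ribbed push-and-turn cap, 44 mm across, 30 mm tall, 40 g, on the square bottle. Origin: centre of its open rim (underside), z up through its closed top. As it locks, its rim is 8 mm above the bottle's shoulder. Inside: three lugs hooked under the neck, and a sprung disc that pushes back with 8 N at first touch and 13 N at the bottom, about 5 mm down, where it is solid.
- bottle: White square plastic bottle, 64 x 64 mm, 92 mm tall, domed shoulder up to 104 mm, round neck 30 mm across, rim at 130 mm; loose in the holder with 1 mm of play all round, 0.32 to 0.52 kg. Origin: centre of its underside, z up. Cap's rim sits at 112 mm. At the bottom of the push the cap clears the lock and turns anticlockwise (from above), friction only, until a hard stop.
- neck (a point): Centre of the neck's rim, 130 mm above the bottle's underside; z up. The cap has unseen play in its lock: from where it stands the stop comes after 35 to 80 degrees. Only in the last 10 degrees before the stop does the cap lift freely. Not pushed down 4 mm, it meets a false stop at the lock's tooth within 46 degrees. Keep the push below 25 N and the torque below 0.5 N m; 0.2 N m tells the stop.
- holder: Square dark steel socket screwed to the bench, 76 mm outside, 42 mm tall, floor 5 mm thick; the bottle stands in it. Origin: centre of its underside on the mat, z up. Cannot move.
- dish: Shallow round steel parts dish, 132 mm across at the foot, 150 mm at the rim, 18 mm tall, flat floor 3 mm thick; empty, loose, 0.3 kg. Origin: centre of its underside, z up.
- phone: Opened phone lying flat, 72 x 148 x 8 mm, loose; bystander. Origin: centre of its underside.
- fluxbottle: Small round closed bottle, 36 mm across, 75 mm tall, loose; bystander. Origin: centre of its underside.
- driver: Screwdriver lying flat, 150 mm long, loose; bystander. Origin: centre of its underside.
Things that resemble listed ones, but are neither listed nor needed, are in the scene too. What is meant by the dish is not brown, and is the larger of those in its own colour. There is more than one size of the cap; the job needs the smaller.

How it is judged:
On the way, in this order (a step that is already met when the one before it is completed fails the run):
1. the cap is pushed down by 3 mm or more (z of cap in the frame of bottle below 0.109 m), for 0.1 s.
2. the cap is lifted clear of the bottle (z of cap in the frame of bottle above 0.135 m), for 0.1 s.
3. the cap stands in the dish while still held (horizontal distance between cap and dish below 0.04 m and z of cap in the frame of dish below 0.007 m and contact force between cap and the fingers above 0.5 N), for 0.1 s.
At the end, for the whole second after the job is handed in: The cap stands open side down on the dish's floor, at rest, upright within 0.1 rad, its centre within 40 mm of the dish's centre; the bottle stands upright and fully down in its holder (raised less than 3 mm, tilted less than 0.08 rad) (horizontal distance between cap and dish below 0.04 m and z of cap in the frame of dish below 0.007 m and angle between cap's own z axis and vertical below 0.1 rad and linear speed of cap below 0.02 m/s and horizontal distance between bottle and holder below 0.006 m and z of bottle in the frame of holder below 0.008 m and angle between bottle's own z axis and vertical below 0.08 rad); the robot touches nothing.
It fails at once if the cap is forced: more than 60 N between cap and bottle, all contacts added (contact force between cap and bottle above 60 N).
It fails at once if the bottle is pulled up out of its holder by 10 mm (z of bottle in the frame of holder above 0.015 m).
It fails at once if a bystander is moved by more than 20 mm (distance of any of phone, fluxbottle, driver from where it was at the start of the episode above 0.02 m).
It fails at once if the dish is pushed by more than 20 mm (distance of dish from where it was at the start of the episode above 0.02 m).
It also fails if it takes over 72 s, if anything falls off the work surface, if the arm or the gripper's body presses on something with over 40 N, if the wrist force passes 120 N, or if a joint passes its speed limit or range.

ROBOT

A 6-joint arm with a two-finger parallel gripper is mounted at the origin on the work surface. World frame = base frame: x ahead of the robot, y to its left, z up, the work surface at z = 0. Lengths are in m, angles in rad, forces in N, time in s.
With the tool pointing down it reaches from about 0.3 to 0.775 m from the base axis. Payload 14.6 kg.
Tool frame: the origin (TCP) lies on the centre line of the jaws, within the pads' length; the fingertips stand 19 mm ahead of it and the grasp point (between the pads) is the TCP; z points along the fingers, x is the direction in which the jaws open and shut, and the axes are right-handed (so a half turn about z gives the same grasp; the last joint's range is limited). The gripper opens to 94 mm and grips with 3 to 60 N. Pads are 16 mm wide; open, the fingers measure 119 mm over their backs; the gripper's body (75 mm by 177 mm) begins 78 mm behind the grasp point.
Start: joints at [-1.202, 0.3, 1.521, -0, 1.321, -0.067], TCP at [0.232, -0.499, 0.224] pointing down, gripper open.
Joint ranges: [-3.03, 3.03], [-0.79, 2.21], [0.23, 2.52], [-1.04, 4.18], [0, 3.07], [-2.55, 2.55]. Speed limits (rad/s): [2.22, 2.22, 2.57, 3.14, 3.14, 3.14].

INTERFACE

Orientations are given as [roll, pitch, yaw] about the fixed x, y, z axes, in that order (R = Rz(yaw) Ry(pitch) Rx(roll)).
In Python, from station import ctrl, imaging gives the robot as it stands.
- The arm moves only by the shell command python3 -m handwheel 'ROWS' [OPENING] [FORCE]. ROWS is JSON, a list that holds one entry, the list of rows, each a list of 4 numbers: the shift along the tool's x, y, z in m, then the turn about the tool's z in rad. A call has 1 to 10 rows; each row shifts and turns the pose as measured when the row begins, along the tool's axes as they then stand; what a row does not reach is not made up. A row lasts 1/10 s, in which the tool goes at most 50 mm and 8.59 degrees, less where a joint would pass 70% of its speed; a pose out of reach is approached as far as the arm can. A call is refused whole if a number of a shift passes 0.05 or a number of a turn 0.15, either way. A call with a gripper value outside its range is refused whole. OPENING is the finger opening in m, from 0 to 0.094, set as the call begins (- or left out, the last holds). The fingers move at their own pace and stop on an object; FORCE is the grip in N (left out, the last holds). Time passes only in rows, so rows that do not move let the fingers close. It gives the time, the measured TCP pose, the force and the opening at its end, in the units of the state.
- ctrl.get_obs(): the state, without advancing time (a new reading comes with each control period).
- imaging.camera(name): name is "scene" or "side" or "wrist"; returns the picture (420x560x3 uint8, red, green, blue); there is no depth.
- imaging.camera_model(name): a dict with "camera_matrix" (3x3 intrinsics, pixels), "position" and "attitude" of the camera in the world. Camera axes: x right, y up, looking along -z (the intrinsics and any distortion apply to the point x, -y, -z); pixel columns grow to the right and rows downward; lengths in m; the calibration is good to about 2 mm. A picture is of the moment at which its call begins: read the wrist's pose just before it. camera_model takes no time and is no camera call; for the wrist camera it gives the pose at the moment of the call.
- ctrl.hand_in(): hands the job in, once; it reports no verdict.
The state is a dict: "time_s": time; "qpos": joint angles; "joint_vel": joint speeds; "tau": joint torques, N m; "ee_pos": TCP position; "eef_rot": TCP orientation; "force": force on the tool from outside, world axes, zero at the start; "moment": the same for the moment, N m; "grip_width": finger opening in m.
Only numpy, scipy, OpenCV 4.12 (cv2) and the standard library are available. Lean on these libraries where they do the work, as an engineer would, in place of code of your own. Each camera call takes 0.05 s, during which the arm holds its last target. There are 200 camera calls.

## Working session

There is one attempt and no reset: what is moved stays moved. The work goes in short steps, Python scripts to look and compute and a shell command to move; the robot and the scene stay as the last step left them, time stands still between calls to the robot, and variables do not carry over. Pictures are saved under pics/ and viewed, about 8 in all and at most 12, crops included, and the job is handed in when it is done.

```bash
ls; mkdir -p pics; python3 - <<'E'
from station import ctrl, imaging
import cv2,numpy as np
print(ctrl.get_obs())
for n in ["scene","side","wrist"]:
    m=imaging.camera_model(n); print(n,m)
a=imaging.camera("scene");b=imaging.camera("side")
cv2.imwrite("pics/scene0.png",a[:,:,::-1]);cv2.imwrite("pics/side0.png",b[:,:,::-1])
cv2.imwrite("pics/s0.png",cv2.resize(a,(800,600),interpolation=3)[:,:,::-1])
cv2.imwrite("pics/d0.png",cv2.resize(b,(800,600),interpolation=3)[:,:,::-1])
E
```

```text
pics
{'time_s': 0.0, 'qpos': array([-1.20159157e+00,  3.00458306e-01,  1.52158377e+00, -2.35622338e-05,
        1.32068548e+00, -6.66300131e-02]), 'joint_vel': array([ 0.00064722, -0.00096989, -0.00075655, -0.00161644,  0.00122492,
        0.00141556]), 'tau': array([ 5.67453590e-04, -5.31803262e+01, -3.52734876e+01,  7.08857970e-02,
        2.44101678e-02, -9.31749014e-05]), 'ee_pos': array([ 0.23208271, -0.49837208,  0.2238922 ]), 'eef_rot': array([-3.14153986e+00,  1.13390372e-03, -1.13495568e+00]), 'force': array([1.43647137, 0.17103704, 0.58809788]), 'moment': array([-0.02994015,  0.03350437,  0.01902955]), 'grip_width': 0.09389005300816118}
scene {'camera_matrix': array([[449.1041663 ,   0.        , 278.84711352],
       [  0.        , 449.1041663 , 212.69777784],
       [  0.        ,   0.        ,   1.        ]]), 'position': array([ 1.45925085, -0.05285016,  0.78580193]), 'attitude': array([0.91353725, 0.00726833, 1.60289499])}
side {'camera_matrix': array([[393.8899759 ,   0.        , 275.3889187 ],
       [  0.        , 393.8899759 , 205.34845931],
       [  0.        ,   0.        ,   1.        ]]), 'position': array([0.54953431, 0.44083781, 0.74411827]), 'attitude': array([ 0.69922517,  0.00462351, -3.06863567])}
wrist {'camera_matrix': array([[310.41708233,   0.        , 276.53709177],
       [  0.        , 310.41708233, 210.22062196],
       [  0.        ,   0.        ,   1.        ]]), 'position': array([ 0.30690347, -0.46301859,  0.3840556 ]), 'attitude': array([-0.28694773,  0.00196568, -1.13554237])}
```

View pics/s0.png

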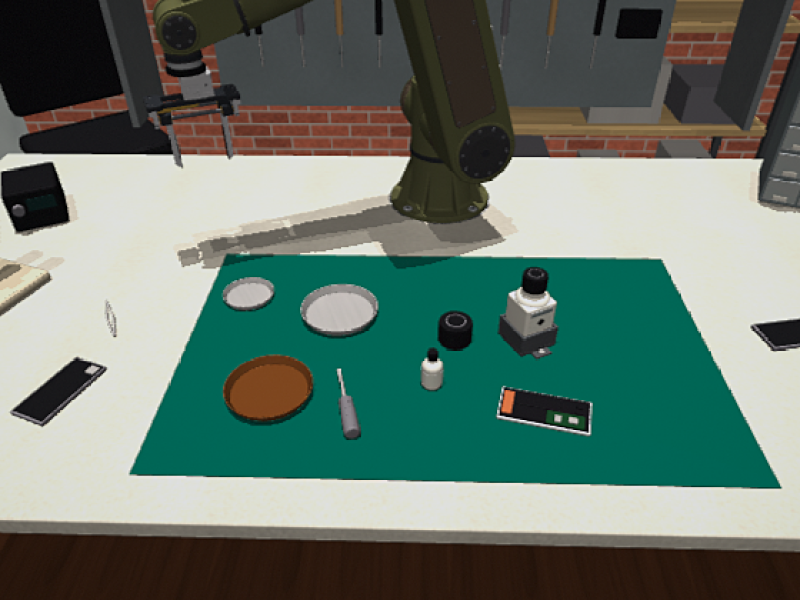

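View pics/d0.png

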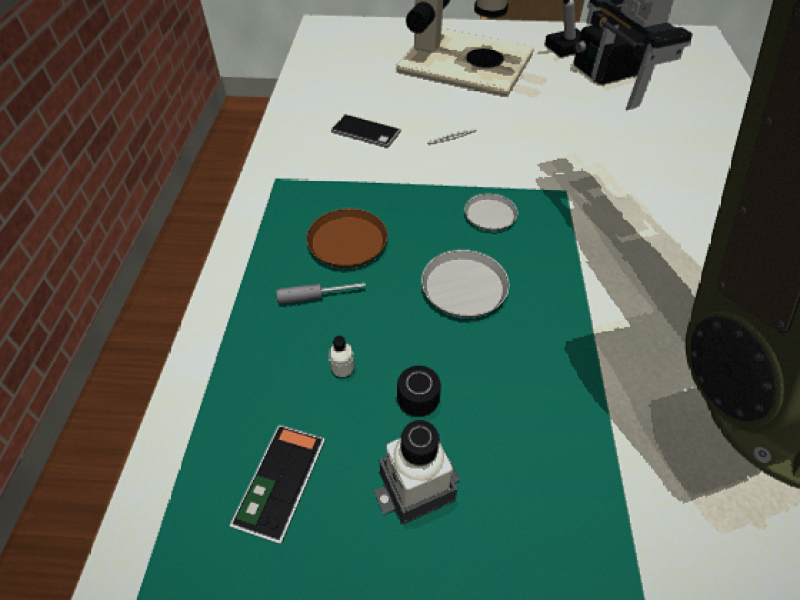

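The scene (800x600 view) shows three dishes: large grey (340,309), small grey (248,293) and brown (268,388). The dish meant is the large grey one: not brown, and the larger of the two greys. There are two caps: one on the square bottle (536,280), and a bigger loose one on the mat (455,330). The one meant is the smaller, on the bottle. I'll confirm both in an enlarged composite.

```bash
python3 - <<'E'
import cv2,numpy as np
s=cv2.imread("pics/scene0.png");d=cv2.imread("pics/side0.png")
# crops 80x60 src -> 400x300 (x5)
c=lambda im,x,y,w=80,h=60:cv2.resize(im[y:y+h,x:x+w],(400,300),interpolation=cv2.INTER_CUBIC)
cv2.imwrite("pics/crop1.png",np.vstack([np.hstack([c(s,335,185),c(d,255,292)]),np.hstack([c(s,198,186),c(d,285,167)])]))
E
```

```text
(no output)
```

View pics/crop1.png

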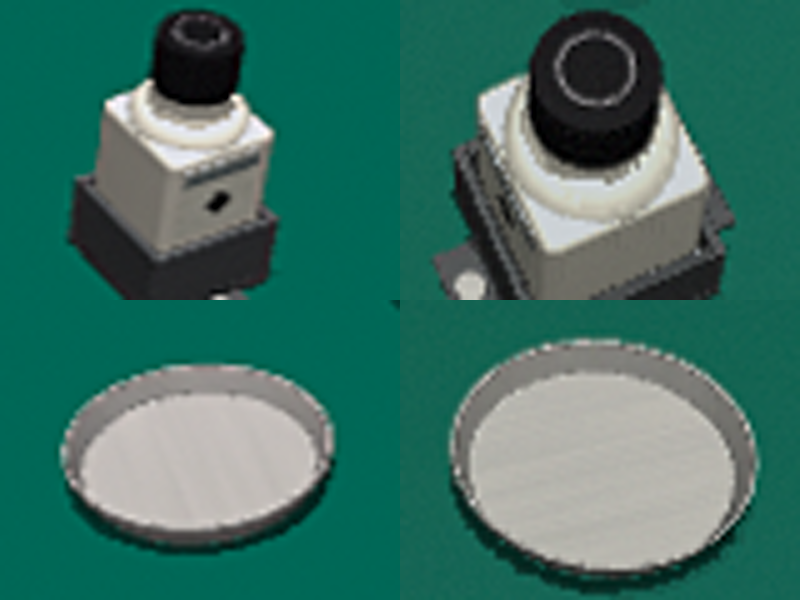

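The crops confirm it: the cap's ring centre is at (201,31) in the scene crop and (596,68) in the side crop. The large grey dish's rim spans (62..335) in scene and (450..757) in side.

```bash
cat > h.py <<'E'
from station import ctrl, imaging
import cv2,numpy as np
from scipy.spatial.transform import Rotation as R
from scipy.optimize import least_squares
def ray(n,px,m=None):
    m=m or imaging.camera_model(n); K=m["camera_matrix"]
    px=np.atleast_2d(px); v=np.c_[(px[:,0]-K[0,2])/K[0,0],-(px[:,1]-K[1,2])/K[1,1],-np.ones(len(px))]
    return m["position"],R.from_euler("xyz",m["attitude"]).apply(v)
def onz(n,px,z,m=None):
    p,v=ray(n,px,m); return p+v*((z-p[2])/v[:,2])[:,None]
def tri(a,b):
    (p,u),(q,v)=ray(*a),ray(*b); u=u[0];v=v[0]
    s=np.linalg.lstsq(np.c_[u,-v],q-p,rcond=None)[0]; A=p+s[0]*u;B=q+s[1]*v
    return (A+B)/2,np.linalg.norm(A-B)
def obs():
    o=ctrl.get_obs(); print({k:np.round(o[k],4).tolist() for k in ("time_s","ee_pos","eef_rot","force","moment","grip_width","qpos")}); return o
def go(x,y):
    """shift in tool axes to world x,y"""
    o=ctrl.get_obs(); d=np.array([x,y,o["ee_pos"][2]])-o["ee_pos"]
    return R.from_euler("xyz",o["eef_rot"]).inv().apply(d)
E
python3 - <<'E'
from h import *
print(tri(("scene",(375.2,191.2)),("side",(294.2,305.6))))
for z in (.147,.150): print(onz("scene",(375.2,191.2),z),onz("side",(294.2,305.6),z))
S=np.array([(62,453),(335,445),(200,364),(195,530),(310,392),(90,400)])/5+[198,186]
D=(np.array([(450,455),(757,480),(595,340),(612,573),(480,375),(715,390)])-[400,0])/5+[285,167-60]
S[:,1]-=60
for n,p in(("scene",S),("side",D)):
    P=onz(n,p,.020); f=lambda c:np.hypot(*(P[:,:2]-c).T)-.075
    r=least_squares(f,P[:,:2].mean(0)); print(n,r.x,r.fun)
# loose cap, flux
print(onz("scene",(np.array([455,330])*.7),.03))
o=obs(); print(go(*tri(("scene",(375.2,191.2)),("side",(294.2,305.6)))[0][:2]))
E
```

```text
(array([0.54247963, 0.1514574 , 0.14863961]), np.float64(0.0010724898187202993))
[[0.53957313 0.15162035 0.147     ]] [[0.54270537 0.15119388 0.147     ]]
[[0.54389221 0.15066009 0.15      ]] [[0.54273968 0.15264909 0.15      ]]
scene [ 0.47823289 -0.20415408] [ 0.00060903  0.0008307  -0.00052497  0.00066544  0.0010186   0.00128621]
side [ 0.47806682 -0.20061962] [-0.00142391  0.00133619  0.00078132  0.00030771  0.00141056 -0.00204581]
[[0.55644838 0.01636872 0.03      ]]
{'time_s': 0.1, 'ee_pos': [0.2321, -0.4984, 0.224], 'eef_rot': [-3.1415, 0.0009, -1.135], 'force': [-0.9512, -0.1309, -0.1209], 'moment': [0.0227, 0.0052, 0.02], 'grip_width': 0.0942, 'qpos': [-1.2016, 0.3004, 1.5215, 0.0, 1.3206, -0.0666]}
[-4.58124272e-01 -5.55700681e-01  4.57760500e-04]
```

```bash
python3 -m handwheel '[[[-0.029,-0.035,0,0],[-0.029,-0.035,0,0],[-0.029,-0.035,0,0],[-0.029,-0.035,0,0],[-0.029,-0.035,0,0],[-0.029,-0.035,0,0],[-0.029,-0.035,0,0],[-0.029,-0.035,0,0],[-0.029,-0.035,0,0],[-0.029,-0.035,0,0]]]'; python3 -c "
from h import *
obs();print(go(.5425,.1515))"
```

```text
time_s: 1.1
ee_pos: [0.4303, -0.0752, 0.2221]
eef_rot: [3.141, 0.005, -1.144]
force: [0.5, -0.4, 0.3]
grip_width: 0.094
{'time_s': 1.1, 'ee_pos': [0.4303, -0.0752, 0.2221], 'eef_rot': [3.141, 0.0049, -1.1435], 'force': [0.5092, -0.4499, 0.2687], 'moment': [-0.0527, -0.0603, -0.0028], 'grip_width': 0.094, 'qpos': [-0.2588, 0.0486, 1.8219, 0.0036, 1.2747, 0.8836]}
[-0.15977311 -0.19607478  0.00066988]
```

```bash
python3 -m handwheel '[[[-0.03,-0.036,0,0],[-0.03,-0.036,0,0],[-0.03,-0.036,0,0],[-0.03,-0.036,0,0],[-0.02,-0.025,0,0],[-0.012,-0.015,0,0],[0,0,0,0]]]'; python3 -c "
from h import *
obs();print(go(.5425,.1515))"
```

```text
time_s: 1.8
ee_pos: [0.5372, 0.1547, 0.2205]
eef_rot: [3.138, 0.006, -1.138]
force: [-0.6, 0.0, -1.1]
grip_width: 0.0938
{'time_s': 1.8, 'ee_pos': [0.5372, 0.1547, 0.2205], 'eef_rot': [3.1384, 0.0058, -1.1375], 'force': [-0.5849, 0.0354, -1.056], 'moment': [-0.0035, 0.0223, 0.0143], 'grip_width': 0.0938, 'qpos': [0.2126, 0.3253, 1.497, 0.0051, 1.3237, 1.3489]}
[ 5.13341051e-03 -3.50681297e-03 -4.08700373e-05]
```

```bash
python3 -m handwheel '[[[0.005,-0.0035,0,0],[0,0,0,0]]]'; python3 - <<'E'
from h import *
o=obs(); print(go(.5425,.1515)); m=imaging.camera_model("wrist"); a=imaging.camera("wrist")
b=cv2.imread("pics/side0.png")
import json
json.dump({k:np.array(v).tolist() for k,v in m.items()},open("pics/w1.json","w"))
cv2.imwrite("pics/w1.png",a[:,:,::-1])
# expected pixel of cap top
K=m["camera_matrix"]; q=R.from_euler("xyz",m["attitude"]).inv().apply(np.array([.5425,.1515,.1487])-m["position"])
print(K[0,0]*q[0]/-q[2]+K[0,2], K[1,1]*-q[1]/-q[2]+K[1,2])
cv2.imwrite("pics/w1v.png",cv2.resize(a[:,:,::-1],(800,600),interpolation=3))
E
```

```text
time_s: 2.0
ee_pos: [0.5422, 0.1505, 0.2199]
eef_rot: [3.137, 0.006, -1.137]
force: [-0.2, 0.2, -0.3]
grip_width: 0.0942
{'time_s': 2.0, 'ee_pos': [0.5422, 0.1505, 0.2199], 'eef_rot': [3.1369, 0.0058, -1.1372], 'force': [-0.1901, 0.2011, -0.2984], 'moment': [-0.0108, 0.0062, -0.0057], 'grip_width': 0.0942, 'qpos': [0.2037, 0.3351, 1.4857, 0.0048, 1.3268, 1.3397]}
[-7.52835348e-04 -6.35165526e-04  1.40613305e-06]
277.24074601947854 226.64819293727578
```

View pics/w1v.png

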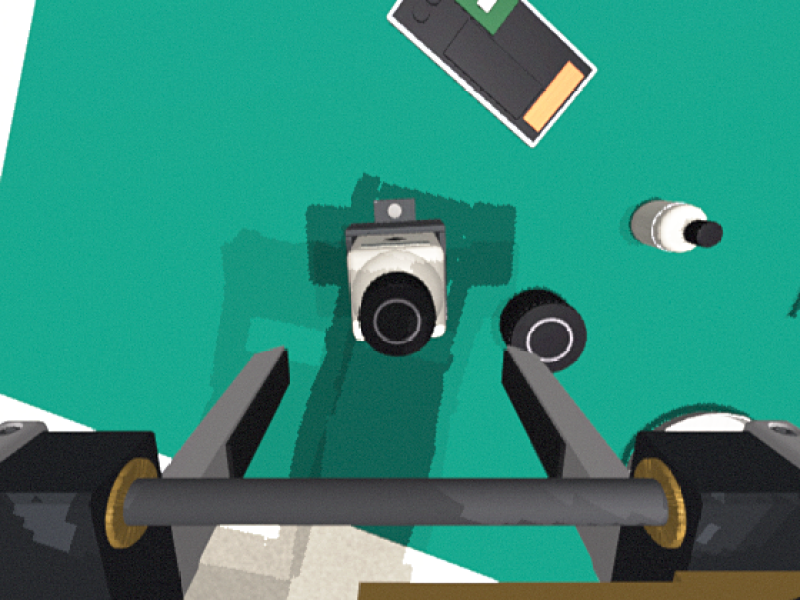

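The wrist view shows the cap's ring centre at (397,321) between the open fingers, about 1–2 mm from where I predicted. The loose, larger cap is at (550,340), clear of the fingers' path.

```bash
python3 - <<'E'
from h import *; import json
m={k:np.array(v) for k,v in json.load(open("pics/w1.json")).items()}
p=onz("wrist",(278.2,224.7),.1487,m)[0];print(p); print(go(*p[:2]))
E
```

```text
[0.54429638 0.15149914 0.1487    ]
[ 9.54408201e-05 -2.46958142e-03 -1.21834006e-05]
```

```bash
python3 -m handwheel '[[[0,-0.0015,0.02,0],[0,0,0.02,0],[0,0,0.02,0],[0,0,0.015,0],[0,0,0.004,0],[0,0,0,0]]]' 0.07; python3 -c "
from h import *
obs();print(go(.5434,.1515))"
```

```text
time_s: 2.65
ee_pos: [0.5428, 0.1459, 0.1406]
eef_rot: [3.14, 0.005, -1.145]
force: [0.9, 0.3, 1.0]
grip_width: 0.0698
{'time_s': 2.65, 'ee_pos': [0.5428, 0.1459, 0.1406], 'eef_rot': [3.14, 0.0049, -1.1447], 'force': [0.9259, 0.2696, 0.9917], 'moment': [-0.0755, 0.0024, -0.0139], 'grip_width': 0.0698, 'qpos': [0.1954, 0.4089, 1.5777, 0.0048, 1.1577, 1.3381]}
[-4.86988260e-03 -2.82891043e-03  1.94515644e-05]
```

```bash
python3 -m handwheel '[[[-0.005,-0.003,0.001,0],[0,0,0,0]]]'; python3 -c "
from h import *
obs();print(go(.5434,.1515))"
```

```text
time_s: 2.85
ee_pos: [0.5441, 0.1516, 0.1412]
eef_rot: [-3.141, 0.005, -1.146]
force: [0.7, -0.7, 0.4]
grip_width: 0.0699
{'time_s': 2.85, 'ee_pos': [0.5441, 0.1516, 0.1412], 'eef_rot': [-3.1412, 0.0045, -1.1458], 'force': [0.7204, -0.7296, 0.3587], 'moment': [0.0484, 0.0144, 0.0235], 'grip_width': 0.0699, 'qpos': [0.2049, 0.4127, 1.5707, 0.0049, 1.1588, 1.3487]}
[-1.90001723e-04  6.51746591e-04  6.10382573e-07]
```

```bash
python3 -m handwheel '[[[0,0,0.003,0],[0,0,0,0],[0,0,0,0],[0,0,0,0],[0,0,0,0]]]' 0.03 6; python3 -c "
from h import *
o=obs();print(go(.5434,.1515),R.from_euler('xyz',o['eef_rot']).inv().apply(o['force']))"
```

```text
time_s: 3.35
ee_pos: [0.5445, 0.1519, 0.1394]
eef_rot: [-3.139, 0.004, -1.145]
force: [0.5, 0.8, -1.3]
grip_width: 0.0441
{'time_s': 3.35, 'ee_pos': [0.5445, 0.1519, 0.1394], 'eef_rot': [-3.1391, 0.0039, -1.1452], 'force': [0.492, 0.82, -1.3301], 'moment': [0.0235, -0.0497, -0.0482], 'grip_width': 0.0441, 'qpos': [0.2053, 0.4148, 1.5724, 0.0047, 1.1528, 1.3486]}
[-1.18564167e-04  1.19874802e-03 -2.50898060e-06] [-0.53861823 -0.78332437  1.33409919]
```

```bash
python3 -m handwheel '[[[0,0,0,0],[0,0,0,0],[0,0,0.002,0],[0,0,0.002,0],[0,0,0,0]]]' 0.03 40; python3 -c "
from h import *
obs()"; 
```

```text
time_s: 3.85
ee_pos: [0.5451, 0.1521, 0.1376]
eef_rot: [-3.137, 0.003, -1.145]
force: [-2.9, -1.2, 9.9]
grip_width: 0.044
{'time_s': 3.85, 'ee_pos': [0.5451, 0.1521, 0.1376], 'eef_rot': [-3.1367, 0.0035, -1.1452], 'force': [-2.9307, -1.2281, 9.8712], 'moment': [-0.1287, 0.7067, -0.0019], 'grip_width': 0.044, 'qpos': [0.2054, 0.4167, 1.5741, 0.0049, 1.1468, 1.3486]}
```

```bash
python3 -m handwheel '[[[0,0.001,0.002,0],[0,0.0005,0.002,0],[0,0,0,0]]]'; python3 -c "
from h import *
obs()"; 
```

```text
time_s: 4.15
ee_pos: [0.5448, 0.152, 0.137]
eef_rot: [-3.132, 0.003, -1.145]
force: [-3.9, -0.9, 10.4]
grip_width: 0.0436
{'time_s': 4.15, 'ee_pos': [0.5448, 0.152, 0.137], 'eef_rot': [-3.1317, 0.0028, -1.145], 'force': [-3.9246, -0.8917, 10.3656], 'moment': [-0.0655, 0.7609, -0.0478], 'grip_width': 0.0436, 'qpos': [0.2051, 0.4143, 1.5791, 0.0053, 1.1392, 1.348]}
```

```bash
python3 -m handwheel '[[[0,0.001,0.004,0],[0,0.001,0.004,0]]]'; python3 -c "
from h import *
obs()"; 
```

```text
time_s: 4.35
ee_pos: [0.5451, 0.152, 0.1341]
eef_rot: [-3.124, 0.002, -1.145]
force: [-11.7, -1.4, 47.5]
grip_width: 0.0437
{'time_s': 4.35, 'ee_pos': [0.5451, 0.152, 0.1341], 'eef_rot': [-3.124, 0.0016, -1.1449], 'force': [-11.7442, -1.3959, 47.4514], 'moment': [-0.1422, 2.429, 0.0072], 'grip_width': 0.0437, 'qpos': [0.2048, 0.4142, 1.5869, 0.006, 1.1237, 1.3471]}
```

```bash
python3 -m handwheel '[[[0,0,0,0]]]'; python3 -c "
from h import *
obs()"; 
```

```text
time_s: 4.45
ee_pos: [0.5456, 0.1523, 0.1361]
eef_rot: [-3.121, 0.001, -1.145]
force: [-5.3, 0.2, 10.3]
grip_width: 0.0436
{'time_s': 4.45, 'ee_pos': [0.5456, 0.1523, 0.1361], 'eef_rot': [-3.1212, 0.0012, -1.1448], 'force': [-5.2912, 0.1975, 10.2699], 'moment': [-0.1241, 0.9794, -0.0043], 'grip_width': 0.0436, 'qpos': [0.2049, 0.4116, 1.5854, 0.0063, 1.125, 1.3471]}
```

```bash
python3 -m handwheel '[[[0,0.002,0.003,0]]]'; python3 -c "
from h import *
o=ctrl.get_obs();print(o['moment'],R.from_euler('xyz',o['eef_rot']).apply([0,0,1]))";python3 -m handwheel '[[[0,0.002,0.003,0]]]'; 
```

```text
time_s: 4.55
ee_pos: [0.5445, 0.1518, 0.135]
eef_rot: [-3.118, 0.001, -1.145]
force: [0.4, 2.2, 10.3]
grip_width: 0.0441
[ 0.42044344  0.04909712 -0.04670448] [ 0.0207688   0.01040541 -0.99973016]
time_s: 4.65
ee_pos: [0.5442, 0.1516, 0.1343]
eef_rot: [-3.113, 0.0, -1.145]
force: [2.0, 3.6, 20.5]
grip_width: 0.0436
```

```bash
python3 -m handwheel '[[[0,0.001,0.003,-0.04],[0,0.001,0.003,-0.04]]]'; python3 -c "
from h import *
o=obs();print(go(.5442,.1516),R.from_euler('xyz',o['eef_rot']).apply([0,0,1]))"
```

```text
time_s: 4.85
ee_pos: [0.5452, 0.1519, 0.1343]
eef_rot: [-3.103, -0.004, -1.063]
force: [-9.9, -1.5, 29.3]
grip_width: 0.0437
{'time_s': 4.85, 'ee_pos': [0.5452, 0.1519, 0.1343], 'eef_rot': [-3.1025, -0.0045, -1.063], 'force': [-9.9458, -1.4595, 29.3013], 'moment': [-0.3458, 1.7192, -0.1306], 'grip_width': 0.0437, 'qpos': [0.2037, 0.4031, 1.6027, 0.0084, 1.0972, 1.2629]}
[-2.21064628e-04  1.06207323e-03 -4.25248737e-05] [ 0.03631394  0.01511597 -0.9992261 ]
```

```bash
python3 -m handwheel '[[[-0.001,0.002,0.0015,-0.1]]]'; python3 -m handwheel '[[[-0.001,0.002,0.0018,-0.1]]]'; python3 -c "
from h import *
o=obs();print(go(.5442,.1516),R.from_euler('xyz',o['eef_rot']).apply([0,0,1]))"
```

```text
time_s: 4.95
ee_pos: [0.5443, 0.152, 0.135]
eef_rot: [-3.099, -0.01, -0.961]
force: [1.0, -2.2, 11.5]
grip_width: 0.0439
time_s: 5.05
ee_pos: [0.5435, 0.1518, 0.1352]
eef_rot: [-3.096, -0.017, -0.857]
force: [3.3, -0.5, 13.1]
grip_width: 0.0436
{'time_s': 5.05, 'ee_pos': [0.5435, 0.1518, 0.1352], 'eef_rot': [-3.0961, -0.0174, -0.8573], 'force': [3.2728, -0.5397, 13.0669], 'moment': [-0.1519, -0.4834, -0.0826], 'grip_width': 0.0436, 'qpos': [0.2044, 0.3937, 1.614, 0.0079, 1.0857, 1.0579]}
[ 6.37196142e-04 -3.54006977e-04  2.72128268e-05] [ 0.04575023  0.01660387 -0.99881491]
```

```bash
python3 -m handwheel '[[[-0.0005,0.0005,0.0028,-0.13]]]'; python3 -m handwheel '[[[-0.001,0.001,0.0022,-0.11]]]'; python3 -c "
from h import *
o=obs();print(go(.5442,.1516),R.from_euler('xyz',o['eef_rot']).apply([0,0,1]))"
```

```text
time_s: 5.15
ee_pos: [0.5441, 0.1521, 0.1345]
eef_rot: [-3.095, -0.026, -0.723]
force: [-4.5, -0.0, 24.3]
grip_width: 0.0436
time_s: 5.25
ee_pos: [0.5441, 0.1522, 0.1346]
eef_rot: [-3.095, -0.035, -0.608]
force: [-2.6, -2.8, 18.7]
grip_width: 0.043
{'time_s': 5.25, 'ee_pos': [0.5441, 0.1522, 0.1346], 'eef_rot': [-3.0953, -0.0346, -0.6083], 'force': [-2.5548, -2.8245, 18.7468], 'moment': [-0.4694, 0.4665, -0.1097], 'grip_width': 0.043, 'qpos': [0.2049, 0.3912, 1.6193, 0.0076, 1.0737, 0.809]}
[ 3.86071584e-04  4.05524577e-04 -5.39943817e-06] [ 0.05475366  0.01820046 -0.998334  ]
```

```bash
cat > m.py <<'E'
from h import *
o=ctrl.get_obs(); print("M",np.round(o['moment'],2),"axis",np.round(R.from_euler('xyz',o['eef_rot']).apply([0,0,1]),3),"q6",o["qpos"][5].round(3))
E
python3 -m handwheel '[[[-0.001,0.0005,0.002,-0.08]]]'; python3 m.py;  python3 -m handwheel '[[[-0.001,0.0005,0.0022,-0.08]]]'; python3 m.py
```

```text
time_s: 5.35
ee_pos: [0.5442, 0.1522, 0.1347]
eef_rot: [-3.096, -0.042, -0.524]
force: [-2.9, -3.5, 16.0]
grip_width: 0.0436
M [-0.88  0.65 -0.11] axis [ 0.059  0.018 -0.998] q6 0.725
time_s: 5.45
ee_pos: [0.5442, 0.1523, 0.1347]
eef_rot: [-3.098, -0.049, -0.441]
force: [-3.3, -2.7, 18.7]
grip_width: 0.0439
M [-0.59  0.73 -0.08] axis [ 0.062  0.019 -0.998] q6 0.642
```

```bash
python3 -m handwheel '[[[-0.0015,0.0005,0.0021,-0.08]]]'; python3 m.py;  python3 -m handwheel '[[[-0.0015,0.0005,0.0021,-0.08]]]'; python3 m.py
```

```text
time_s: 5.55
ee_pos: [0.544, 0.1523, 0.1348]
eef_rot: [-3.1, -0.056, -0.358]
force: [-1.1, -4.1, 18.0]
grip_width: 0.0437
M [-0.73  0.23 -0.1 ] axis [ 0.067  0.019 -0.998] q6 0.56
time_s: 5.65
ee_pos: [0.5438, 0.1523, 0.1348]
eef_rot: [-3.104, -0.063, -0.274]
force: [-2.0, -4.0, 16.3]
grip_width: 0.0433
M [-0.81  0.26 -0.2 ] axis [ 0.071  0.019 -0.997] q6 0.477
```

```bash
python3 -m handwheel '[[[-0.001,0.001,0.0021,-0.05]]]'; python3 m.py;  python3 -m handwheel '[[[-0.001,0.001,0.0021,-0.05]]]'; python3 m.py
```

```text
time_s: 5.75
ee_pos: [0.5438, 0.1519, 0.1349]
eef_rot: [-3.105, -0.069, -0.221]
force: [-2.7, 2.8, 16.5]
grip_width: 0.0433
M [ 0.47  0.39 -0.05] axis [ 0.075  0.02  -0.997] q6 0.423
time_s: 5.85
ee_pos: [0.5439, 0.1518, 0.135]
eef_rot: [-3.107, -0.075, -0.169]
force: [-2.5, 4.0, 17.0]
grip_width: 0.0438
M [ 0.57  0.36 -0.04] axis [ 0.08   0.022 -0.997] q6 0.37
```

```bash
sed -i '$a print("Maxis up",-o["moment"]@R.from_euler("xyz",o["eef_rot"]).apply([0,0,1]))' m.py
python3 -m handwheel '[[[-0.001,0,0.0021,-0.07]]]'; python3 m.py;  python3 -m handwheel '[[[-0.001,0,0.0021,-0.05]]]'; python3 m.py
```

```text
time_s: 5.95
ee_pos: [0.5441, 0.1521, 0.135]
eef_rot: [-3.111, -0.081, -0.097]
force: [-3.3, -4.2, 17.0]
grip_width: 0.0439
M [-0.7   0.4  -0.13] axis [ 0.083  0.022 -0.996] q6 0.299
Maxis up -0.0823506599168255
time_s: 6.05
ee_pos: [0.5443, 0.1522, 0.135]
eef_rot: [-3.115, -0.086, -0.044]
force: [-5.1, -5.8, 19.5]
grip_width: 0.0437
M [-1.04  1.1  -0.49] axis [ 0.087  0.023 -0.996] q6 0.247
Maxis up -0.42072957065265904
```

The torque rose to −0.42 N·m after 62° of turning, past the 46° false stop, so this is the true stop. I'll ease the torque and lift.

```bash
python3 -m handwheel '[[[0,0,0,0.02]]]'; python3 m.py;  python3 -m handwheel '[[[0,0,-0.003,0],[0,0,-0.003,0]]]'; python3 m.py
```

```text
time_s: 6.15
ee_pos: [0.5445, 0.152, 0.1361]
eef_rot: [-3.113, -0.087, -0.063]
force: [-6.2, -1.5, 8.5]
grip_width: 0.0436
M [-0.26  0.98 -0.13] axis [ 0.088  0.023 -0.996] q6 0.265
Maxis up -0.1276027480992752
time_s: 6.35
ee_pos: [0.5438, 0.1517, 0.1429]
eef_rot: [-3.113, -0.087, -0.064]
force: [1.0, -0.1, -1.2]
grip_width: 0.0435
M [-0.22 -0.1  -0.06] axis [ 0.088  0.023 -0.996] q6 0.266
Maxis up -0.04029003930344751
```

```bash
python3 -m handwheel '[[[0.0007,-0.0002,-0.008,0],[0.0007,-0.0002,-0.008,0],[0.0009,-0.0002,-0.01,0],[0.0009,-0.0002,-0.01,0]]]'; python3 m.py;  python3 -m handwheel '[[[0.002,-0.0005,-0.02,0],[0.002,-0.0005,-0.02,0],[0.002,-0.0005,-0.02,0],[0,0,0,0]]]'; python3 - <<'E'
from h import *
o=obs(); print(go(.478,-.2025)); a=imaging.camera("scene");b=imaging.camera("side")
c=lambda im:cv2.resize(im[80:320,200:480],(400,343),interpolation=3)[:,:,::-1]
cv2.imwrite("pics/lift.png",np.hstack([c(a),c(b)]))
E
```

```text
time_s: 6.75
ee_pos: [0.5436, 0.1515, 0.181]
eef_rot: [-3.114, -0.086, -0.064]
force: [-0.7, 0.4, 0.2]
grip_width: 0.0441
M [-0.08  0.05  0.06] axis [ 0.087  0.022 -0.996] q6 0.265
Maxis up 0.06232936071485622
time_s: 7.15
ee_pos: [0.5448, 0.1514, 0.2476]
eef_rot: [-3.113, -0.089, -0.063]
force: [-0.1, 0.3, -0.8]
grip_width: 0.0436
{'time_s': 7.15, 'ee_pos': [0.5448, 0.1514, 0.2476], 'eef_rot': [-3.1126, -0.089, -0.0635], 'force': [-0.0973, 0.2756, -0.7713], 'moment': [-0.0383, -0.0395, -0.0041], 'grip_width': 0.0436, 'qpos': [0.2043, 0.2655, 1.5133, 0.0046, 1.2693, 0.2653]}
[-0.04404904  0.35714324 -0.01428877]
```

View pics/lift.png

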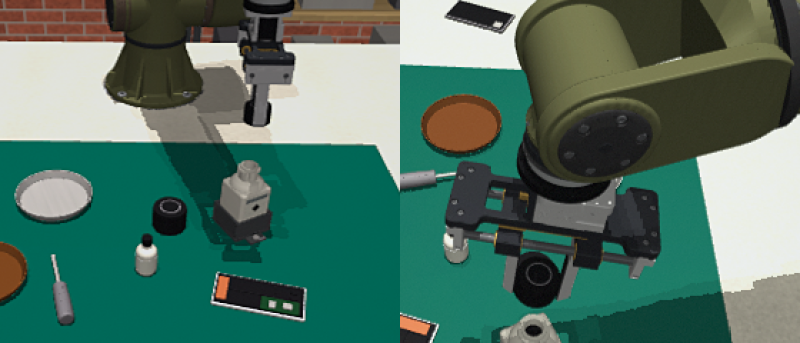

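The cap is off and held in the fingers at scene-crop (258,112). The open bottle stands seated at (243,200), and the bystanders look unmoved. Next, the dish.

```bash
python3 -m handwheel '[[[-0.005,0.04,-0.002,0],[-0.005,0.044,-0.002,0],[-0.005,0.044,-0.002,0],[-0.005,0.044,-0.002,0],[-0.005,0.044,-0.002,0],[-0.005,0.044,-0.002,0],[-0.005,0.04,-0.002,0],[-0.005,0.03,-0.002,0],[0,0,0,0]]]';  python3 -c "
from h import *
obs();print(go(.478,-.2025))"
```

```text
time_s: 8.15
ee_pos: [0.476, -0.1864, 0.2356]
eef_rot: [-3.111, -0.068, -0.06]
force: [-0.3, 0.2, -0.8]
grip_width: 0.0438
{'time_s': 8.15, 'ee_pos': [0.476, -0.1864, 0.2356], 'eef_rot': [-3.1113, -0.0683, -0.0604], 'force': [-0.2568, 0.2356, -0.7712], 'moment': [-0.0185, -0.0614, 0.016], 'grip_width': 0.0438, 'qpos': [-0.4722, 0.1736, 1.6522, 0.0577, 1.2657, -0.4289]}
[ 0.00300057  0.01589721 -0.00027571]
```

```bash
python3 -m handwheel '[[[0.0006,0.016,0.03,0],[-0.002,0.001,0.035,0],[-0.0024,0.001,0.035,0],[-0.002,0.001,0.03,0],[-0.002,0.001,0.025,0],[-0.001,0,0.01,0],[0,0,0,0]]]';  python3 - <<'E'
from h import *
o=obs();print(go(.478,-.2025)); m=imaging.camera_model("wrist")
s=cv2.resize(imaging.camera("scene")[170:270,190:290],(400,400),interpolation=3); d=cv2.resize(imaging.camera("side")[120:240,270:390],(400,400),interpolation=3)
cv2.imwrite("pics/dish.png",np.hstack([s,d])[:,:,::-1])
E
```

```text
time_s: 8.85
ee_pos: [0.4749, -0.198, 0.0585]
eef_rot: [-3.108, -0.061, -0.061]
force: [-0.8, 0.8, 0.8]
grip_width: 0.0435
{'time_s': 8.85, 'ee_pos': [0.4749, -0.198, 0.0585], 'eef_rot': [-3.1076, -0.0614, -0.0613], 'force': [-0.7525, 0.8244, 0.8473], 'moment': [-0.0305, -0.0687, -0.0107], 'grip_width': 0.0435, 'qpos': [-0.494, 0.4075, 1.8066, 0.073, 0.8872, -0.4787]}
[3.31232325e-03 4.26626976e-03 5.88851183e-05]
```

View pics/dish.png

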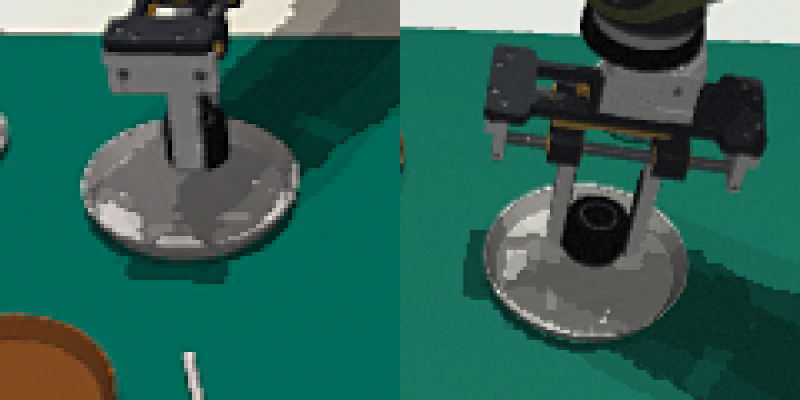

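The cap hangs over the middle of the large grey dish, at (205,130) in the scene half and (597,230) in the side half. I'll lower it slowly.

```bash
python3 -m handwheel '[[[0.002,0.003,0.01,0],[0.001,0.002,0.01,0],[0,0,0.005,0],[0,0,0.002,0],[0,0,0,0]]]';  python3 -c "
from h import *
obs();print(go(.478,-.2025))"
```

```text
time_s: 9.45
ee_pos: [0.4824, -0.2042, 0.0341]
eef_rot: [-3.111, -0.069, -0.061]
force: [-1.0, 0.5, -0.8]
grip_width: 0.0433
{'time_s': 9.45, 'ee_pos': [0.4824, -0.2042, 0.0341], 'eef_rot': [-3.1111, -0.069, -0.0612], 'force': [-1.03, 0.5243, -0.7754], 'moment': [0.0055, 0.0114, 0.0051], 'grip_width': 0.0433, 'qpos': [-0.4978, 0.4624, 1.7966, 0.0767, 0.8344, -0.4878]}
[-0.00446752 -0.00146379 -0.00026418]
```

```bash
python3 -m handwheel '[[[0,0,0.003,0],[0,0,0,0]]]'
```

```text
time_s: 9.65
ee_pos: [0.4827, -0.2042, 0.0311]
eef_rot: [-3.111, -0.069, -0.061]
force: [0.5, 0.5, -0.1]
grip_width: 0.0435
```

```bash
python3 -m handwheel '[[[-0.003,-0.001,0.002,0],[0,0,0,0]]]';python3 -m handwheel '[[[0,0,0.0015,0],[0,0,0,0]]]'
```

```text
time_s: 9.85
ee_pos: [0.4797, -0.2029, 0.029]
eef_rot: [-3.111, -0.07, -0.061]
force: [0.9, 0.2, 0.8]
grip_width: 0.0438
time_s: 10.05
ee_pos: [0.4798, -0.2028, 0.0275]
eef_rot: [-3.112, -0.07, -0.061]
force: [-0.2, 0.6, -0.3]
grip_width: 0.0439
```

```bash
python3 -m handwheel '[[[0,0,0.0015,0],[0,0,0,0]]]';python3 -m handwheel '[[[0,0,0.0015,0]]]'; python3 m.py
```

```text
time_s: 10.25
ee_pos: [0.4803, -0.203, 0.0268]
eef_rot: [-3.112, -0.071, -0.061]
force: [-1.1, 1.1, 1.8]
grip_width: 0.0437
time_s: 10.35
ee_pos: [0.4806, -0.2031, 0.0263]
eef_rot: [-3.112, -0.071, -0.061]
force: [-2.7, 1.0, 10.8]
grip_width: 0.0434
M [0.1  0.29 0.06] axis [ 0.073  0.025 -0.997] q6 -0.49
Maxis up 0.0449436699278328
```

```bash
python3 -m handwheel '[[[0,0,0.001,0],[0,0,0.001,0],[0,0,0,0]]]' - 10;python3 m.py; python3 -m handwheel '[[[0,0,0.001,0],[0,0,0.001,0],[0,0,0,0]]]' - 4; python3 - <<'E'
from h import *
s=cv2.resize(imaging.camera("scene")[170:270,190:290],(400,400),interpolation=3); d=cv2.resize(imaging.camera("side")[120:240,270:390],(400,400),interpolation=3)
cv2.imwrite("pics/dish2.png",np.hstack([s,d])[:,:,::-1])
E
```

```text
time_s: 10.65
ee_pos: [0.481, -0.2033, 0.0262]
eef_rot: [-3.113, -0.072, -0.061]
force: [0.6, 1.2, -0.1]
grip_width: 0.0442
M [-0.04  0.01 -0.02] axis [ 0.073  0.025 -0.997] q6 -0.49
Maxis up -0.014806423404679683
time_s: 10.95
ee_pos: [0.4813, -0.2034, 0.026]
eef_rot: [-3.113, -0.072, -0.06]
force: [-0.8, 0.1, 2.4]
grip_width: 0.0444
```

View pics/dish2.png

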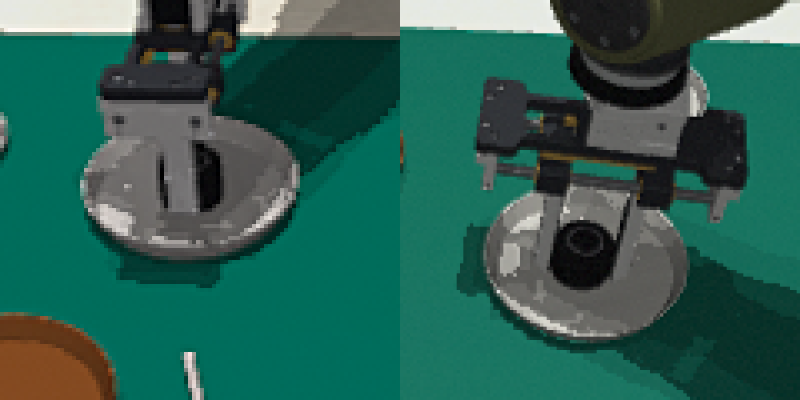

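The cap stands on the dish floor, close to the middle ((195,185) in the scene half, (583,255) in the side half), and is still held. Time to open and withdraw straight up.

```bash
python3 -m handwheel '[[[0,0,0,0],[0,0,0,0],[0,0,0,0],[0,0,0,0],[0,0,0,0]]]' 0.07 ; python3 -m handwheel '[[[0.0007,-0.0003,-0.01,0],[0.0007,-0.0003,-0.01,0],[0.0015,-0.0006,-0.02,0],[0.0015,-0.0006,-0.02,0],[0.002,-0.001,-0.03,0],[0.002,-0.001,-0.03,0],[0.002,0,-0.04,0],[0.002,0,-0.04,0],[0,0,0,0]]]'
```

```text
time_s: 11.55
ee_pos: [0.4837, -0.2043, 0.0271]
eef_rot: [-3.115, -0.078, -0.06]
force: [2.1, 0.4, 3.0]
grip_width: 0.0698
time_s: 12.45
ee_pos: [0.4768, -0.2044, 0.238]
eef_rot: [-3.112, -0.069, -0.061]
force: [-0.2, 0.3, -0.2]
grip_width: 0.0699
```

```bash
python3 -m handwheel '[[[-0.03,0,-0.03,0],[-0.04,0,-0.02,0],[-0.04,0,0,0],[-0.03,0,0,0],[0,0,0,0],[0,0,0,0]]]'; python3 - <<'E'
from h import *
s0=cv2.imread("pics/scene0.png");d0=cv2.imread("pics/side0.png")
A=imaging.camera("scene")[:,:,::-1];B=imaging.camera("side")[:,:,::-1]
cv2.imwrite("pics/scene1.png",A);cv2.imwrite("pics/side1.png",B)
z=lambda im,x,y,w,h:cv2.resize(im[y:y+h,x:x+w],(400,300),interpolation=3)
cv2.imwrite("pics/end.png",np.vstack([np.hstack([z(A,198,186,80,60),z(B,285,167,80,60)]),np.hstack([z(A,220,170,200,150),z(B,150,230,220,165)])]))
E
```

```text
time_s: 13.05
ee_pos: [0.3269, -0.1951, 0.2787]
eef_rot: [-3.112, -0.064, -0.061]
force: [0.8, 0.2, -0.0]
grip_width: 0.0702
```

View pics/end.png

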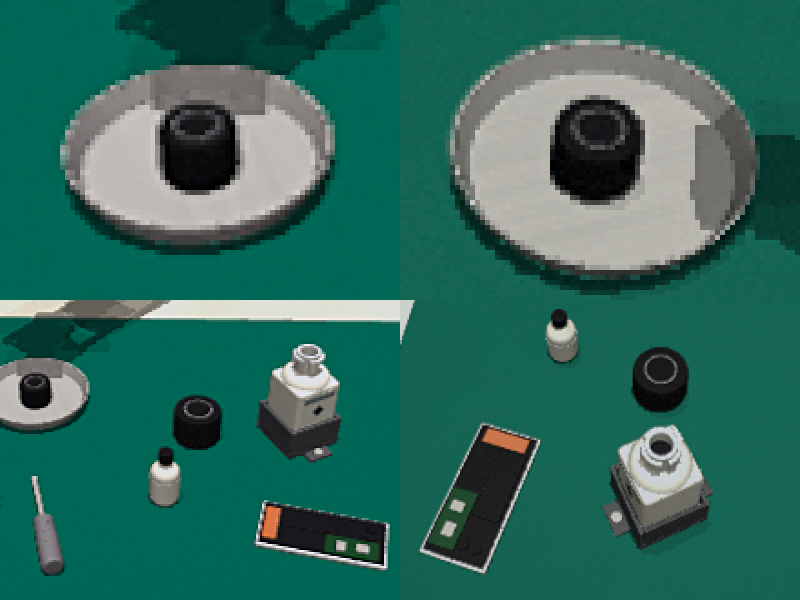

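The cap stands upright near the dish's middle (scene crop (200,145), side crop (597,150)). The dish rim is at the same pixels as at the start. The open bottle is seated upright at (305,390), the bystanders look unmoved, and the arm is clear, so I'm handing in.

```bash
python3 -c "
from station import ctrl
print(ctrl.hand_in())"
```

```text
the job is handed in; nothing more can be done
None
```

I opened the bottle: I pushed the cap down, turned it anticlockwise about 62° to its stop, lifted it off and stood it open side down in the large grey dish. I let go only once it stood there, and handed in at about 13 s; no verdict is reported.

**Last checks:** the final pictures show the cap upright near the dish's centre and the dish's rim at the same pixels as at the start. The bottle is upright and seated, the bystanders look unmoved, and the gripper is clear of everything. I judged the bystanders by eye and did not measure them.

**What went less well:**
- **Push force:** it peaked at about 47 N for a moment on first reaching the bottom, against the advised 25 N. It read 29 N once more early in the turn, then mostly 16–20 N. The 60 N fail limit is on the summed cap–bottle contact force, which I could not read directly.
- **Torque:** it read about 0.42 N·m at the stop, past the 0.2 N·m that marks it but under the 0.5 N·m limit. I backed off at once.
- **Tilt:** the tool leaned up to about 0.09 rad while pushing, and I could not correct that with the moves available. The cap still settled flat on release.

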